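# Pull the deep tote forward with the hook

### The arm

A 7-joint arm with a two-finger parallel gripper is mounted at the origin on a cart in front of the work surface, level with it; the furniture and walls round the work are solid. World frame = base frame: x ahead of the robot, y to its left, z up, the work surface at z = 0. Lengths are in mm, angles in rad, forces in N, time in s.
With the tool pointing down it reaches from about 400 to 850 mm from the base axis. Payload 10.4 kg.
Tool frame: the origin (TCP) lies midway between the tips of the shut fingers; the grasp point (between the pads) lies 19 mm behind it; z points along the fingers, y is the direction in which the jaws open and shut (so a half turn about z gives the same grasp; the last joint's range is limited). The gripper opens to 85 mm and grips with 20 to 120 N. Pads are 22 mm wide; open, the fingers measure 114 mm over their backs; the gripper's body (76 mm by 85 mm) begins 54 mm behind the grasp point. The pads swing forward as they close: fully open they stand 13 mm farther back than shut.
Start: joints at [1.319, 0.332, -0.065, 1.46, 0.022, 1.35, -0.088], TCP at [141.776, -608.729, 231.338] pointing down, gripper open.
Joint ranges: [-2.6, 2.6], [-0.5, 2.12], [-1.47, 1.34], [0.16, 2.42], [-1.27, 4.41], [0.06, 2.06], [-2.6, 2.6]. Speed limits (rad/s): [2.22, 2.22, 2.79, 2.79, 3.14, 3.14, 3.14].

### API

Orientations are given as a rotation vector (axis times angle).
In Python, from cell import * gives the robot as it stands.
- The arm moves only by the tool jog_arm, never from a script. Its argument "series" is one flat list of numbers, 7 for each row, row after row: the shift along the tool's x, y, z scaled (see below), then the turn, a rotation vector about the tool's x, y, z scaled (see below), then the closure, from 0 (fully open) to 1 (shut). A call has 1 to 10 rows; each row shifts and turns the commanded pose from where the row before left it, along the tool's axes as they then stand; what a row does not reach is not made up. The controller multiplies each number of a shift by 40 mm and each number of a turn by 0.12 rad. A row lasts 1/10 s, in which the tool goes at most 50 mm and 8.59 degrees, less where a joint would pass 70% of its speed; a pose out of reach is approached as far as the arm can. A call with a number of a shift or a turn outside -1 to 1 is refused whole. A call with a gripper value outside its range is refused whole. The fingers move at their own pace and stop on an object; the grip force is fixed at half the most. Time passes only in rows, so rows that do not move let the fingers close. It gives the time, the measured TCP pose, the force and the opening at its end, in the units of the state.
- state(): the state, without advancing time (a new reading comes with each control period).
- get_image(name): name is "scene" or "top"; returns the picture (480x640x3 uint8, red, green, blue); there is no depth.
- calibration(name): a dict with "intrinsics" (3x3 intrinsics, pixels), "xyz" and "rotation" of the camera in the world. Camera axes: x right, y down, z forward; pixel columns grow to the right and rows downward; lengths in mm; the calibration is good to about 2 mm. A picture is of the moment at which its call begins. calibration takes no time and is no camera call.
- finish_job(): hands the job in, once; it reports no verdict.
Trained networks look in the newest picture that a camera, given by its name, has taken for a name from the list of things; names that differ only in an ending like _2 or _b are one class to them, and where a whole thing is asked for, a point or a joint stands for the part that bears it (a point fixed in the world has none). Each returns a list of dicts, best first, with "confidence" (0 to 1); they miss things now and then, are a little off and sometimes report something else, mostly with a low value. They report only what shows in the picture. A call takes as long as a camera call. They do not tell look-alikes from the thing itself.
- find_in(target, camera): "position" ([x, y, z] in mm, in world coordinates, good to about 4 mm: the middle of the surface that is visible of it).
The state is a dict: "clock": time; "joint_pos": joint angles; "joint_velocities": joint speeds; "effort": joint torques, N m; "ee_pos": TCP position; "tcp_rot": TCP orientation; "force": force on the tool from outside, world axes, zero at the start; "wrist_torque": the same for the moment, N m; "grip_width": finger opening in mm.
Only numpy, scipy, OpenCV 4.12 (cv2) and the standard library are available. Lean on these libraries where they do the work, as an engineer would, in place of code of your own. Each camera call takes 0.05 s, during which the arm holds its last target. There are 200 camera calls.

### The job

Two small totes stand too deep in the low wire rack on the side bench. Pick up the red-handled pull hook, hook its blade over the front wall of the blue tote with the brass parts, and drag that tote forward until its front is level with the front edge of the rack's bottom board. Then unhook and stand the hook on its foot on a bench, clear of the tote; keep the gripper off the tote and leave the yellow tote where it is.

Things in the scene. Friction and masses are not known exactly. Their poses are not given: they have to be found in the camera images.
- hook_grip (a point): Centre of the hook's red upright handle, 75 mm above the underside of the flat foot (60 x 50 x 8 mm) under it, on which it stands at the start. Handle 26 mm wide (y), 36 mm (x), its top 30 mm above this point. x runs along the steel rod towards the blade, z up. Rod 10 mm thick, its centre line 30 mm below this point. Hook 0.25 kg, balanced about 16 mm ahead of the handle.
- hook_tip (a point): Middle of the lower edge of the hook's flat downward blade: 180 mm ahead (x) of hook_grip and 75 mm below it, level with the underside of the foot. Blade 24 mm wide (y), 6 mm thick (x; this point is mid-thickness), hanging 40 mm below the underside of the rod. Axes as hook_grip.
- blue_front (a point): Top middle of the front wall of the blue open tote (outer face), in the left or right bay. Tote 120 mm long (x), 80 wide (y), 60 high, walls and floor 4 mm; this point is 60 mm above its underside. x points to the tote's back, into the rack; z up. Brass turned parts in it, fixed, up to 24 mm above the underside, none within 30 mm of the front. 0.2 to 0.45 kg; slides on the board.
- yellow_front (a point): The same point and axes on the yellow tote, of the same size, with press punches in it, in the other bay. To be left where it is.
- rack: Fixed rack: plywood board 250 mm deep (x), 216 wide (y), 12 thick, totes on it; wire deck above from 35 mm behind the board's front edge, underside 176 mm over the bench. Origin: middle of the board's front edge, at bench height; x into the rack, y left, z up. Bay centres y = +50 and -50 mm, a 14 mm high rail between, 7 mm play each side. Tote fronts start 60 to 85 mm behind the edge.
Things that resemble listed ones, but are neither listed nor needed, are in the scene too. There is more than one size of the part that bears blue_front; the job needs the larger.

How it is judged (in metres and radians):
On the way, in this order (a step that is already met when the one before it is completed fails the run):
1. the hook's blade is down inside the blue tote, behind its front wall (x of hook_tip in the frame of blue_front between 0.004 and 0.09 m and y of hook_tip in the frame of blue_front between -0.038 and 0.038 m and z of hook_tip in the frame of blue_front below -0.005 m), for 0.1 s.
2. the hook, still behind the front wall, has dragged the tote's front to within 20 mm of the board's front edge (x of blue_front in the frame of rack below 0.02 m and x of hook_tip in the frame of blue_front between 0 and 0.09 m and z of hook_tip in the frame of blue_front below 0 m), for 0.1 s.
At the end, for the whole second after the job is handed in: The front of the blue tote is level with the front edge of the rack's bottom board (within 20 mm either way), the tote standing flat on the board and square to it within 11 degrees; the hook stands upright on its foot on a bench, let go, at rest and not touching the tote (x of blue_front in the frame of rack between -0.02 and 0.02 m and angle between the x axis of blue_front and the x axis of rack, either way round below 0.2 rad and angle between blue_front's own z axis and vertical below 0.1 rad and height (world z) of blue_front below 0.08 m and angle between hook_grip's own z axis and vertical below 0.17 rad and height (world z) of hook_grip between 0.065 and 0.085 m and contact force between hook and blue_tote below 0.1 N and linear speed of each of hook, blue_tote below 0.02 m/s).
It fails at once if the yellow tote is shifted more than 15 mm (distance of yellow_front from where it was at the start of the episode above 0.015 m).
It fails at once if the gripper or arm touches the blue tote (contact force between any of the fingers, the arm and blue_tote above 0.5 N).
It also fails if it takes over 50 s, if anything falls off the work surface, if the arm or the gripper's body presses on something with over 40 N, if the wrist force passes 120 N, or if a joint passes its speed limit or range.

## Working session

There is one attempt and no reset: what is moved stays moved. The work goes in short steps, Python scripts to look and compute and a tool call to move; the robot and the scene stay as the last step left them, time stands still between calls to the robot, and variables do not carry over. Pictures are saved under pics/ and viewed, about 8 in all and at most 12, crops included, and the job is handed in when it is done.

Besides the shell and the picture viewer there is one more tool, called after "Emit:" by a JSON object that holds its "api" and its "payload", one argument or row to a line. jog_arm: Moves the arm, as the interface text tells. Shifts and turns lie within -1 to 1; 1 stands for 40 mm of shift or 0.12 rad of turn. Its arguments: {"type":"object","properties":{"series":{"type":"array","items":{"type":"number","minimum":-1,"maximum":1}}},"required":["series"]}

```bash
mkdir -p pics; python3 - <<'E'
from cell import *
import cv2, numpy as np
for c in("scene","top"):
    im=get_image(c); cv2.imwrite(f"pics/{c}0.png",im[:,:,::-1])
    k=calibration(c); print(c,np.round(k["xyz"],1),np.round(k["rotation"],3).tolist(),np.round(k["intrinsics"],1).tolist())
    for t in("hook_grip","hook_tip","blue_front","yellow_front","rack"):
        try:
            for d in find_in(t,c): print(t,np.round(d["position"],0),round(d["confidence"],2))
        except Exception as e: print(t,e)
s=state(); print(s)
E
```

```text
scene [154.4 104.  822.1] [-1.067, 2.669, -0.708] [[443.0, 0.0, 319.6], [0.0, 443.0, 245.3], [0.0, 0.0, 1.0]]
hook_grip [460. -58.  47.] 0.74
hook_tip [457. -55.  49.] 0.76
blue_front [ 612. -502.   40.] 0.95
yellow_front [ 668. -418.   42.] 0.94
rack [ 604. -444.   39.] 0.81
top [ 336.  -195.   995.5] [-2.162, 2.173, -0.119] [[460.5, 0.0, 319.6], [0.0, 460.5, 245.3], [0.0, 0.0, 1.0]]
hook_grip [468. -64.  49.] 0.61
blue_front [ 227. -340.    9.] 0.84
blue_front [ 626. -514.   32.] 0.58
yellow_front [ 683. -426.   34.] 0.58
rack [ 620. -454.   35.] 0.95
{'clock': 0.6, 'joint_pos': array([ 1.31940533,  0.33217826, -0.06471254,  1.4600938 ,  0.02159544,
        1.34988713, -0.08851401]), 'joint_velocities': array([-0.00021151,  0.00036391, -0.00073446,  0.00049331, -0.00030934,
        0.00078201, -0.00109304]), 'effort': array([-5.13387340e-05, -6.24945617e+01,  4.89097217e-02, -3.91688740e+01,
        1.65340112e-02,  2.00401329e-03,  1.22508322e-05]), 'ee_pos': array([ 141.78361094, -608.73455696,  231.35409973]), 'tcp_rot': array([3.12093752e+00, 3.58586704e-01, 6.94072462e-05]), 'force': array([ 0.32350794,  0.07316146, -1.05810395]), 'wrist_torque': array([-0.00945418, -0.02750148,  0.00563868]), 'grip_width': 85.36395982519262}
```

View pics/scene0.png

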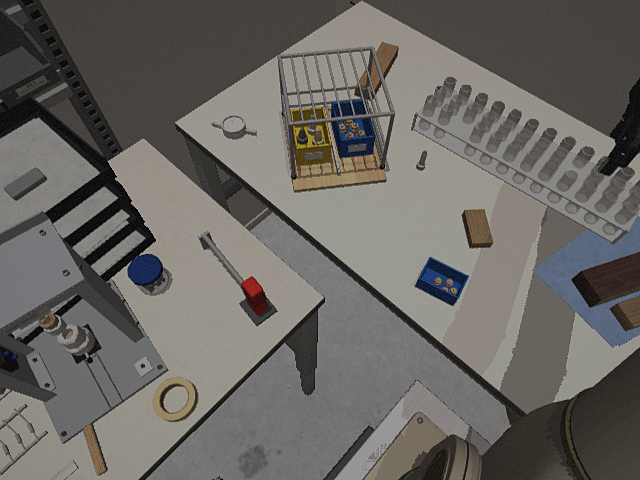

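View pics/top0.png

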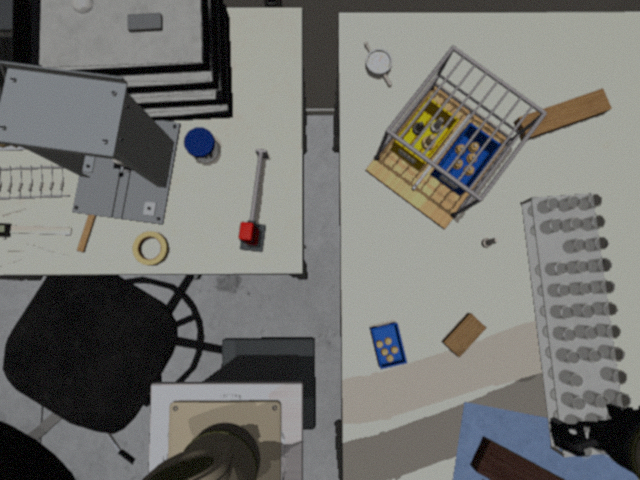

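The scene view shows the hook with its red handle at (255,293) and blade at (207,240). The rack has the yellow tote at (312,140) and the blue one at (353,130). A smaller blue tote lies loose at (442,280). In the top view, the blue tote in the rack is at (473,158) and the loose one at (388,344). The one in the rack is larger and stands in a bay, so I choose that one. Next I'll check it in a close crop with the hook.

```bash
python3 - <<'E'
import cv2, numpy as np
t=cv2.imread("pics/top0.png"); s=cv2.imread("pics/scene0.png")
z=lambda a,x,y,w,h,W,H: cv2.resize(a[y:y+h,x:x+w],(W,H),interpolation=cv2.INTER_CUBIC)
# top rack 4x, scene rack 3x? layout
A=z(t,360,110,100+0,125,0 or 400,500) 
L=z(t,360,90,110,150,440,600); R1=z(s,270,80,120,120,360,360); R2=z(t,230,140,60,40*1+0+70,0+131*1,240); R3=z(s,195,225,90,100,216,240)
out=np.zeros((600,800,3),np.uint8); out[:,:440]=L; out[:360,440:]=R1; out[360:,440:571]=R2; out[360:,571:787]=R3
cv2.imwrite("pics/crop1.png",out)
E
```

```text
(no output)
```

View pics/crop1.png

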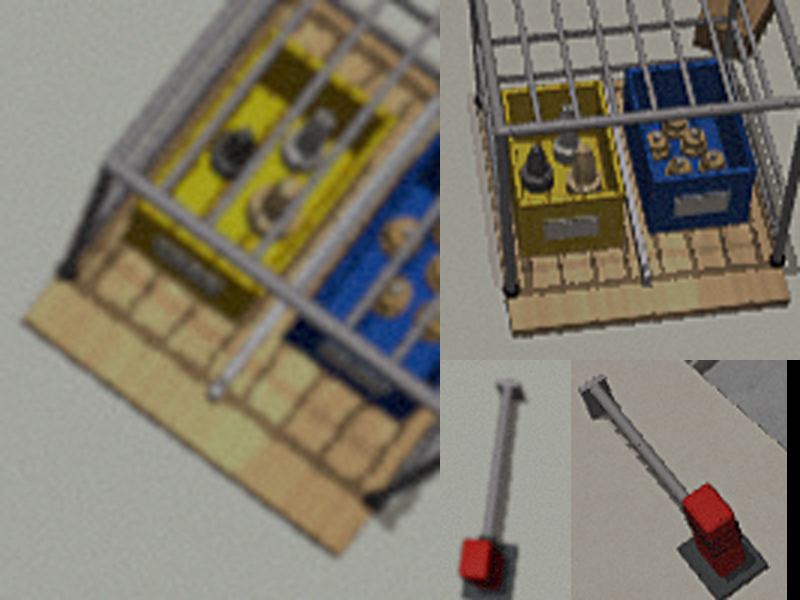

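The crops confirm it: the rack's right bay holds the large blue tote with brass parts, and the hook stands on its foot. Now I'll turn these pixels into positions.

```bash
cat > h.py <<'E'
from cell import *
import cv2, numpy as np
from scipy.spatial.transform import Rotation as R
def ray(c,u,v,z):
    k=calibration(c);K=np.array(k["intrinsics"]);r=np.array(k["rotation"]);M=R.from_rotvec(r).as_matrix() if r.shape==(3,) else r
    d=M@np.linalg.solve(K,[u,v,1]);p=np.array(k["xyz"],float);return p+d*(z-p[2])/d[2]
def proj(c,P):
    k=calibration(c);K=np.array(k["intrinsics"]);r=np.array(k["rotation"]);M=R.from_rotvec(r).as_matrix() if r.shape==(3,) else r
    q=K@(M.T@(np.array(P,float)-k["xyz"]));return q[:2]/q[2]
E
python3 - <<'E'
from h import *
np.set_printoptions(precision=1,suppress=True)
def r(n,c,u,v,z): p=ray(c,u,v,z); print(n,c,p); return p
t=lambda x,y:(360+x/4,90+y/4); s=lambda x,y:(270+(x-440)/3,80+y/3)
a=r("boardL","top",*t(24,320),12);b=r("boardR","top",*t(340,553),12);print(np.linalg.norm(a-b))
a=r("boardL","scene",*s(509,328),12);b=r("boardR","scene",*s(790,300),12);print(np.linalg.norm(a-b))
a=r("blueL","scene",*s(643,190),72);b=r("blueR","scene",*s(752,168),72);print(np.linalg.norm(a-b))
a=r("blueL","top",*t(292,330),72);b=r("blueR","top",*t(405,405),72);print(np.linalg.norm(a-b))
a=r("yelL","top",*t(135,215),72);b=r("yelR","top",*t(252,295),72);print(np.linalg.norm(a-b))
for c,h,e in(("top",(247,228.1),(262.6,151.5)),("scene",(252.5,286.3),(205,234.6))):
    a=r("handle",c,*h,105);b=r("blade",c,*e,50);d=b-a;print(np.linalg.norm(d[:2]),np.arctan2(d[1],d[0]))
s=state();print(R.from_rotvec(s["tcp_rot"]).as_matrix())
E
```

```text
boardL top [ 606.9 -300.    12. ]
boardR top [ 477.6 -468.5   12. ]
212.44554815072314
boardL scene [ 608.  -298.1   12. ]
boardR scene [ 471.6 -465.6   12. ]
216.00031301446958
blueL scene [ 592.6 -427.4   72. ]
blueR scene [ 548.  -500.8   72. ]
85.80679752698208
blueL top [ 584.6 -431.1   72. ]
blueR top [ 545.1 -487.6   72. ]
68.95730288314505
yelL top [ 645.7 -351.8   72. ]
yelR top [ 603.1 -411.1   72. ]
72.99560351011036
handle top [466.2 -55.9 105. ]
blade top [637.3 -78.3  50. ]
172.6120149345233 -0.1297876165495223
handle scene [457.3 -53.  105. ]
blade scene [634.8 -75.9  50. ]
178.96551181296158 -0.12823794508002298
[[ 1.   0.2  0. ]
 [ 0.2 -1.  -0. ]
 [ 0.   0.  -1. ]]
```

Rack origin is about (541,-383) with its x axis at yaw -0.673. The blue front is about 70 mm in, at y about -46 in the rack frame. The board measures 212–216 mm, which agrees with the given 216. Hook grip is about (460,-54) at yaw -0.129, with a length that fits. I'll go above the handle.

Emit:
{"api": "jog_arm", "payload": {
  "series": [0,0,0,0,0,1,0,0,0,0,0,0,1,0,0,0,0,0,0,0.98,0,0.38,-0.92,0,0,0,0,0,0.38,-0.92,0,0,0,0,0,0.38,-0.92,0,0,0,0,0,0.38,-0.92,0,0,0,0,0,0.38,-0.92,0,0,0,0,0,0.38,-0.92,0,0,0,0,0,0.38,-0.92,0,0,0,0,0]
}}

```text
clock: 1.6
ee_pos: [281.0, -365.5, 231.5]
tcp_rot: [3.134, -0.202, 0.0]
force: [0.4, -0.7, 0.8]
grip_width: 85.3
```

Emit:
{"api": "jog_arm", "payload": {
  "series": [0.38,-0.92,0,0,0,0,0,0.38,-0.92,0,0,0,0,0,0.38,-0.92,0,0,0,0,0,0.38,-0.92,0,0,0,0,0,0.38,-0.92,0,0,0,0,0,0.38,-0.92,0,0,0,0,0,0.38,-0.92,0,0,0,0,0,0.38,-0.92,0,0,0,0,0,0.38,-0.92,0,0,0,0,0,0,0,0,0,0,0,0]
}}

```text
clock: 2.6
ee_pos: [460.4, -50.8, 231.8]
tcp_rot: [-3.134, 0.191, -0.002]
force: [-0.5, -0.7, 0.1]
grip_width: 85.3
```

```bash
cat >> h.py <<'E'
def delta(x,y,z,yaw):
    "tool-axis units to reach TCP x,y,z with tool x at world yaw; shift given after the turn"
    s=state();M=R.from_rotvec(s["tcp_rot"]).as_matrix();c,n=np.cos(yaw),np.sin(yaw)
    T=np.array([[c,n,0],[n,-c,0],[0,0,-1]]);d=np.array([x,y,z])-s["ee_pos"]
    print("clock",s["clock"],"tcp",np.round(s["ee_pos"],1),"yaw",round(np.arctan2(M[1,0],M[0,0]),3),"width",round(s["grip_width"],1),"F",np.round(s["force"],1))
    print("turn",np.round(R.from_matrix(M.T@T).as_rotvec()/.12,2),"shift after turn",np.round(T.T@d/40,2),"shift in present axes",np.round(M.T@d/40,2))
E
python3 - <<'E'
from h import *
im=get_image("scene"); t=get_image("top")
o=np.hstack([cv2.resize(im[180:380,150:350],(400,400)),cv2.resize(t[110:310,170:370],(400,400))])
cv2.imwrite("pics/above.png",o[:,:,::-1])
delta(460,-54,66,-0.129)
E
```

```text
clock 2.7 tcp [458.7 -55.5 231.3] yaw -0.127 width 85.3 F [ 0.5 -0.8 -0.9]
turn [0.   0.   0.02] shift after turn [ 0.03 -0.04  4.13] shift in present axes [ 0.03 -0.04  4.13]
```

View pics/above.png

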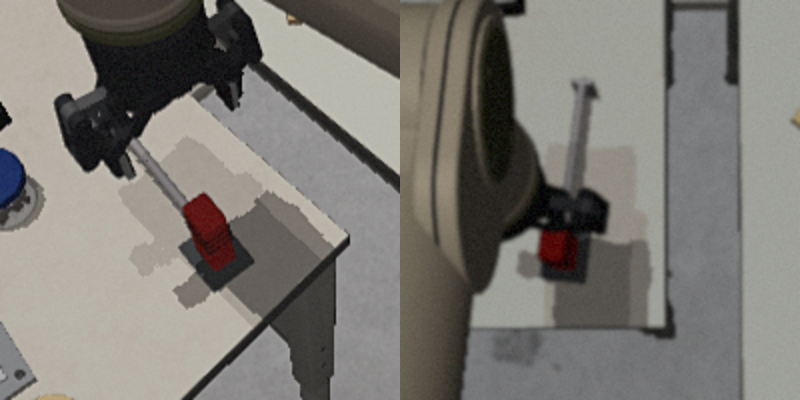

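The open jaws straddle the hook line. The handle is at (210,225) in the left crop and (558,250) in the right, and nothing is in the way. I'll descend and grip.

Emit:
{"api": "jog_arm", "payload": {
  "series": [0,0,0.9,0,0,0,0,0,0,0.9,0,0,0,0,0,0,0.8,0,0,0,0,0,0,0.6,0,0,0,0,0,0,0.5,0,0,0,0,0,0,0.43,0,0,0,0,0,0,0,0,0,0,0,0,0,0,0,0,0,0.5,0,0,0,0,0,0,0.8,0,0,0,0,0,0,1]
}}

```text
clock: 3.7
ee_pos: [459.2, -56.4, 67.1]
tcp_rot: [3.134, -0.203, 0.002]
force: [-0.1, -0.1, -0.5]
grip_width: 44.0
```

Emit:
{"api": "jog_arm", "payload": {
  "series": [0,0,0,0,0,0,1,0,0,0,0,0,0,1,0,0,0,0,0,0,1,0,0,0,0,0,0,1,0,0,0,0,0,0,1,0,0,0,0,0,0,1]
}}

```text
clock: 4.3
ee_pos: [458.9, -56.1, 66.5]
tcp_rot: [3.135, -0.202, 0.001]
force: [-0.9, 1.2, 5.4]
grip_width: 25.0
```

```bash
python3 - <<'E'
from h import *
delta(460,-54,170,-0.127)
E
```

```text
clock 4.3 tcp [458.9 -56.1  66.5] yaw -0.129 width 25.0 F [-0.9  1.2  5.4]
turn [ 0.   -0.   -0.01] shift after turn [ 0.02 -0.05 -2.59] shift in present axes [ 0.02 -0.05 -2.59]
```

Emit:
{"api": "jog_arm", "payload": {
  "series": [0,0,-0.5,0,0,0,1,0,0,-0.9,0,0,0,1,0,0,-0.9,0,0,0,1,0,0,-0.5,0,0,0,1,0,0,0,0,0,0.8,1,0,0,0,0,0,1,1,0,0,0,0,0,1,1,0,0,0,0,0,1,1,0,0,0,0,0,0.74,1,0,0,0,0,0,0,1]
}}

```text
clock: 5.3
ee_pos: [458.1, -56.1, 177.6]
tcp_rot: [2.964, -1.04, -0.002]
force: [0.1, 0.4, -2.0]
grip_width: 25.6
```

```bash
python3 - <<'E'
from h import *
delta(332.5,-275.7,175,-0.673)
E
```

```text
clock 5.3 tcp [458.1 -56.1 177.6] yaw -0.675 width 25.6 F [ 0.1  0.4 -2. ]
turn [ 0.01  0.01 -0.02] shift after turn [0.97 6.25 0.06] shift in present axes [0.98 6.25 0.07]
```

Emit:
{"api": "jog_arm", "payload": {
  "series": [0.1,0.5,0,0,0,0,1,0.12,0.8,0,0,0,0,1,0.12,0.8,0,0,0,0,1,0.12,0.8,0,0,0,0,1,0.12,0.8,0,0,0,0,1,0.12,0.8,0,0,0,0,1,0.12,0.8,0,0,0,0,1,0.1,0.6,0,0,0,0,1,0.05,0.35,0.06,0,0,0,1,0,0,0,0,0,0,1]
}}

```text
clock: 6.3
ee_pos: [331.8, -276.6, 175.0]
tcp_rot: [-2.964, 1.04, 0.002]
force: [-0.7, -0.2, -2.5]
grip_width: 25.4
```

```bash
python3 - <<'E'
from h import *
im=get_image("scene"); t=get_image("top")
o=np.hstack([cv2.resize(im[80:280,200:400],(400,400),interpolation=cv2.INTER_CUBIC),cv2.resize(t[100:300,330:530],(400,400),interpolation=cv2.INTER_CUBIC)])
cv2.imwrite("pics/pre.png",o[:,:,::-1])
delta(332.5,-275.7,175,-0.673)
s=state();g=s["ee_pos"];h=R.from_rotvec(s["tcp_rot"]).as_matrix()[:,0]
for c in("scene","top"): print(c,"expected rod end px",proj(c,[*(g+183*h)[:2],g[2]-66.5+50]), "tip",proj(c,[*(g+180*h)[:2],g[2]-66.5]))
for c in("scene","top"):
  for n in("hook_tip","blue_front","rack"): print(c,n,[(np.round(d["position"]),round(d["confidence"],2)) for d in find_in(n,c)])
E
```

```text
clock 6.4 tcp [ 333.4 -274.8  175.4] yaw -0.672 width 25.2 F [-0.5  0.3 -2.7]
turn [-0.    0.01  0.01] shift after turn [-0.    0.03  0.01] shift in present axes [-0.    0.03  0.01]
scene expected rod end px [370.32403227 154.50119254] tip [367.95910762 172.03894586]
top expected rod end px [423.48561898 217.49085157] tip [416.74636199 222.97417046]
scene hook_tip [(array([ 330., -265.,  148.]), 0.56)]
scene blue_front [(array([ 611., -501.,   42.]), 0.92), (array([ 234., -345.,   16.]), 0.86)]
scene rack [(array([ 613., -436.,   57.]), 0.88)]
top hook_tip [(array([ 460., -374.,  158.]), 0.48)]
top blue_front [(array([ 627., -517.,   29.]), 0.97)]
top rack [(array([ 618., -454.,   37.]), 0.95)]
```

View pics/pre.png

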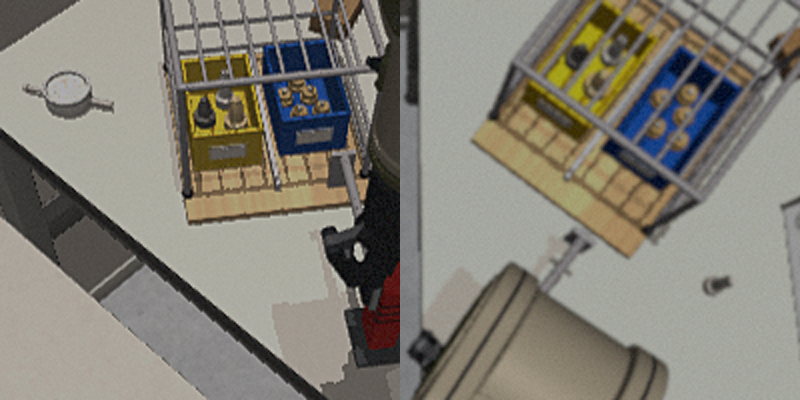

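The blade is at (343,165) in the left crop and (580,238) in the right, within 2 px of where I expected it. I'll overlay the modelled tote, board and planned blade line to check depth and lateral fit.

```bash
cat >> h.py <<'E'
O=np.array([541,-383.]);YAW=-0.673
def rk(x,y,z): c,n=np.cos(YAW),np.sin(YAW); return [O[0]+c*x-n*y,O[1]+n*x+c*y,z]
E
python3 - <<'E'
from h import *
out=[]
for c,x0,y0 in(("scene",270,90),("top",360,100)):
    im=get_image(c)[:,:,::-1][y0:y0+150,x0:x0+100 if c=="scene" else x0+100]
    im=cv2.resize(im,(400,600),interpolation=cv2.INTER_CUBIC)
    def L(P,col):
        q=np.array([(proj(c,rk(*p))-[x0,y0]+.5)*4 for p in P]).astype(int); cv2.polylines(im,[q],False,col,1)
    L([(0,-108,12),(0,108,12)],(0,0,255))
    d,y=70,-46
    L([(d,y-40,72),(d,y+40,72),(d+120,y+40,72),(d+120,y-40,72),(d,y-40,72)],(0,255,0))
    L([(d,y-40,12),(d,y+40,12)],(0,255,0))
    L([(-45,y,72),(d+15,y,72)],(255,0,255))
    out.append(im)
cv2.imwrite("pics/ov.png",np.hstack(out))
E
```

```text
(no output)
```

View pics/ov.png

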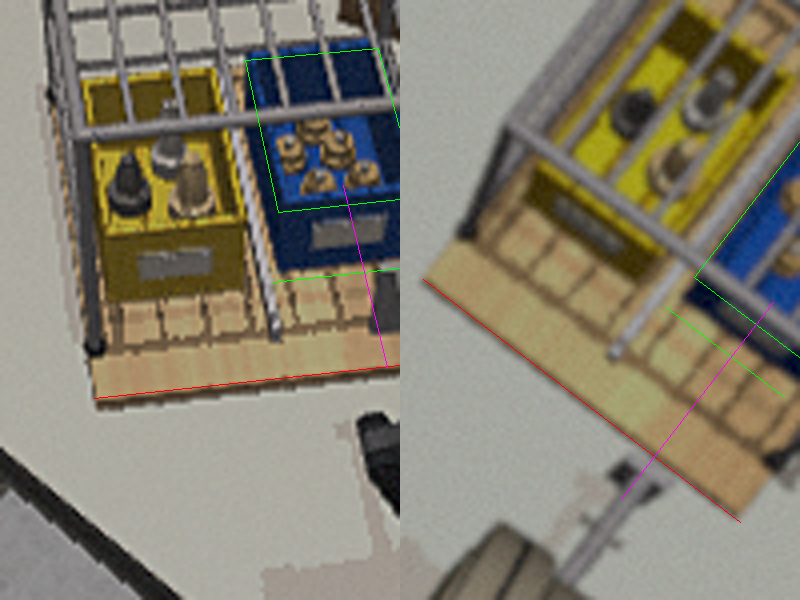

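The board edge fits. The tote front sits about 8 mm deeper than modelled, so depth is about 78 mm, and lateral fit is good. I'll lower the hook slightly, advance under the deck and over the wall, and look.

Emit:
{"api": "jog_arm", "payload": {
  "series": [0,0,0.4,0,0,0,1,0.3,0,0.1,0,0,0,1,0.6,0,0,0,0,0,1,0.7,0,0,0,0,0,1,0.7,0,0,0,0,0,1,0.6,0,0,0,0,0,1,0.5,0,0,0,0,0,1,0.22,0,0,0,0,0,1,0,0,0,0,0,0,1]
}}

```text
clock: 7.7
ee_pos: [446.5, -366.0, 155.3]
tcp_rot: [-2.965, 1.038, 0.001]
force: [-0.5, 0.0, -2.6]
grip_width: 25.4
```

```bash
python3 - <<'E'
from h import *
delta(*rk(95-180,-46,155),YAW)
out=[]
for c,x0,y0 in(("scene",290,80),("top",400,100)):
    im=get_image(c)[:,:,::-1][y0:y0+120,x0:x0+80 if c=="top" else x0+80]
    im=cv2.resize(im,(400,600),interpolation=cv2.INTER_CUBIC)
    out.append(im)
    s=state();g=s["ee_pos"];h=R.from_rotvec(s["tcp_rot"]).as_matrix()[:,0]
    print(c,(proj(c,[*(g+183*h)[:2],g[2]-16.5])-[x0,y0])*5)
cv2.imwrite("pics/in.png",np.hstack(out))
E
```

```text
clock 7.7 tcp [ 446.5 -366.   155.3] yaw -0.673 width 25.4 F [-0.5  0.  -2.6]
turn [-0.  0. -0.] shift after turn [-0.01  0.01  0.01] shift in present axes [-0.01  0.01  0.01]
scene [333.35687979 146.70741254]
top [334.86562125 305.17008704]
```

View pics/in.png

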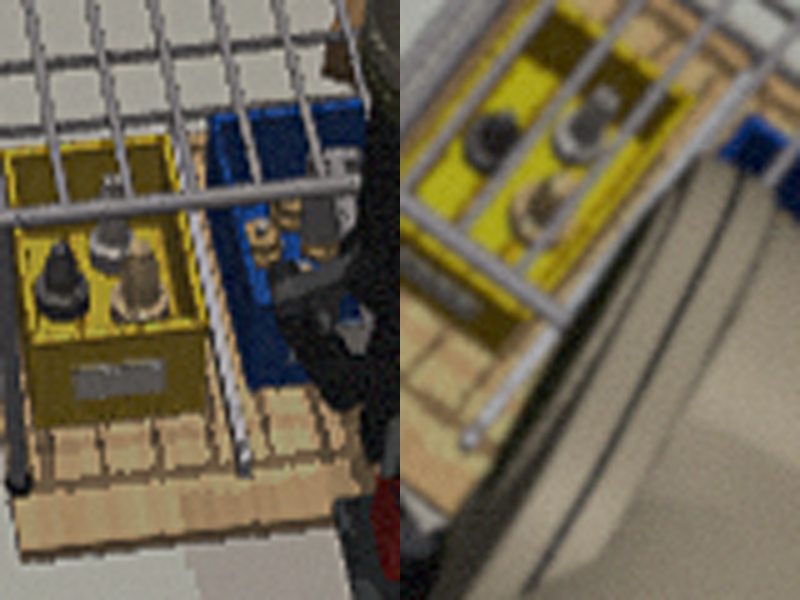

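In the left crop the blade hangs over the blue tote's inside at about (320,190). The rod end matches my prediction to within 1 px of camera image. I'll lower it gently and watch the force.

Emit:
{"api": "jog_arm", "payload": {
  "series": [0,0,0.3,0,0,0,1,0,0,0.2,0,0,0,1,0,0,0.1,0,0,0,1,0,0,0,0,0,0,1]
}}

```text
clock: 8.2
ee_pos: [445.5, -365.6, 130.7]
tcp_rot: [-2.965, 1.038, 0.002]
force: [0.3, -0.1, -2.1]
grip_width: 25.2
```

Emit:
{"api": "jog_arm", "payload": {
  "series": [0,0,0.15,0,0,0,1,0,0,0.15,0,0,0,1,0,0,0.15,0,0,0,1,0,0,0.1,0,0,0,1,0,0,0,0,0,0,1,0,0,0,0,0,0,1]
}}

```text
clock: 8.8
ee_pos: [446.2, -366.0, 109.7]
tcp_rot: [-2.965, 1.038, -0.0]
force: [-1.2, 0.0, -3.2]
grip_width: 25.0
```

Emit:
{"api": "jog_arm", "payload": {
  "series": [-0.1,0,0,0,0,0,1,-0.1,0,0,0,0,0,1,-0.1,0,0,0,0,0,1,-0.1,0,0,0,0,0,1,-0.1,0,0,0,0,0,1,-0.1,0,0,0,0,0,1]
}}

```text
clock: 9.4
ee_pos: [427.2, -350.9, 109.9]
tcp_rot: [2.965, -1.038, 0.001]
force: [1.6, -1.0, -3.0]
grip_width: 25.0
```

Emit:
{"api": "jog_arm", "payload": {
  "series": [-0.15,0,0,0,0,0,1,-0.15,0,0,0,0,0,1,-0.15,0,0,0,0,0,1,-0.15,0,0,0,0,0,1,-0.15,0,0,0,0,0,1,-0.15,0,0,0,0,0,1,-0.15,0,0,0,0,0,1,-0.15,0,0,0,0,0,1,-0.1,0,0,0,0,0,1,-0.1,0,0,0,0,0,1]
}}

```text
clock: 10.4
ee_pos: [383.4, -315.9, 109.8]
tcp_rot: [2.965, -1.038, 0.0]
force: [1.7, -1.0, -3.5]
grip_width: 25.2
```

```bash
python3 - <<'E'
from h import *
delta(*rk(7-180,-46,110),YAW)
out=[]
for c,x0,y0 in(("scene",270,80),("top",360,110)):
    im=get_image(c)[:,:,::-1][y0:y0+150,x0:x0+100]
    im=cv2.resize(im,(400,600),interpolation=cv2.INTER_CUBIC)
    def L(P,col):
        q=np.array([(proj(c,rk(*p))-[x0,y0]+.5)*4 for p in P]).astype(int); cv2.polylines(im,[q],False,col,1)
    L([(0,-108,12),(0,108,12)],(0,0,255))
    L([(0,-86,72),(0,-6,72)],(0,255,0))
    out.append(im)
cv2.imwrite("pics/drag.png",np.hstack(out))
E
```

```text
clock 10.4 tcp [ 383.4 -315.9  109.8] yaw -0.674 width 25.2 F [ 1.7 -1.  -3.5]
turn [ 0. -0. -0.] shift after turn [-0.2   0.01 -0.01] shift in present axes [-0.2   0.01 -0.01]
```

View pics/drag.png

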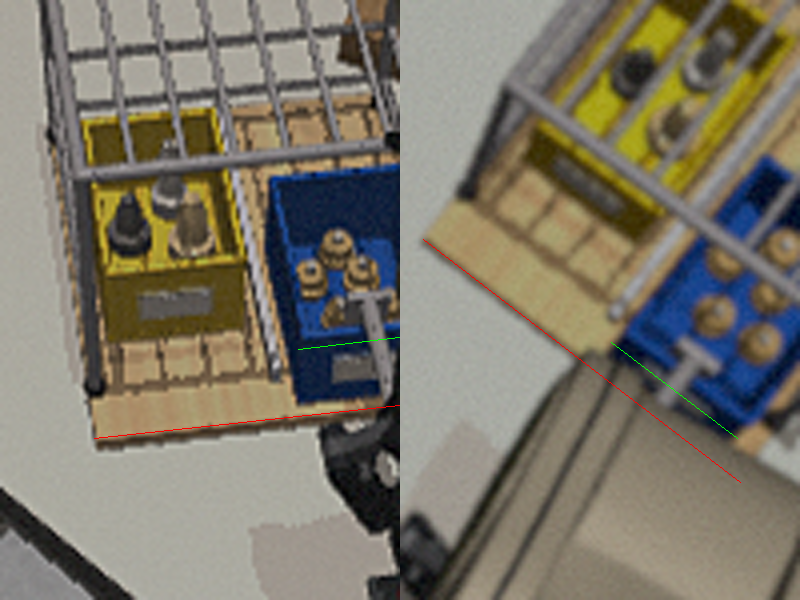

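The tote follows the hook. Its front base edge at (298,403) in the left crop is about 9 mm short of the board's edge, and the arm's own position also says 8 mm. I'll drag 8 mm more, free the blade 7 mm inward, lift and retreat.

Emit:
{"api": "jog_arm", "payload": {
  "series": [-0.08,0,0,0,0,0,1,-0.08,0,0,0,0,0,1,-0.05,0,0,0,0,0,1,0,0,0,0,0,0,1,0,0,0,0,0,0,1,0.1,0,0,0,0,0,1,0.1,0,0,0,0,0,1,0,0,0,0,0,0,1]
}}

```text
clock: 11.3
ee_pos: [383.8, -316.2, 109.7]
tcp_rot: [-2.965, 1.038, -0.0]
force: [-0.5, -0.2, -2.6]
grip_width: 25.3
```

Emit:
{"api": "jog_arm", "payload": {
  "series": [0,0,-0.1,0,0,0,1,0,0,-0.25,0,0,0,1,0,0,-0.4,0,0,0,1,0,0,-0.4,0,0,0,1,0,0,-0.3,0,0,0,1,0,0,0,0,0,0,1]
}}

```text
clock: 11.9
ee_pos: [384.2, -316.4, 169.9]
tcp_rot: [2.964, -1.038, 0.005]
force: [0.0, -0.1, -2.8]
grip_width: 25.3
```

```bash
python3 - <<'E'
from h import *
delta(*rk(-50-180,-46,170),YAW)
out=[]
for c,x0,y0 in(("scene",270,80),("top",360,110)):
    im=get_image(c)[:,:,::-1][y0:y0+150,x0:x0+100]
    out.append(cv2.resize(im,(400,600),interpolation=cv2.INTER_CUBIC))
cv2.imwrite("pics/lift.png",np.hstack(out))
for u,v in((340,250),): print("bench edge",ray("top",u,v,0)[:2])
E
```

```text
clock 11.9 tcp [ 384.2 -316.4  169.9] yaw -0.674 width 25.3 F [ 0.  -0.1 -2.8]
turn [ 0.   -0.03 -0.01] shift after turn [-1.65  0.01 -0.  ] shift in present axes [-1.65  0.01 -0.01]
bench edge [ 432.59906123 -242.01618952]
```

View pics/lift.png

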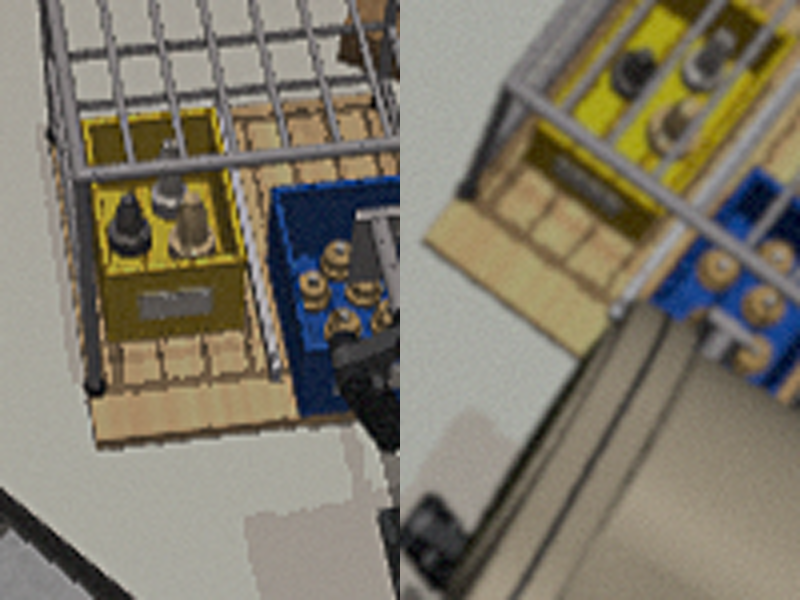

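The tote is now level with the board's front edge: the base of its front is at (300,415) and the board edge at (300,417) in the left crop. The blade is free above it. The bench edge is at y≈-242, so I'll retreat, turn the hook and set it down further in, at (365,-315).

Emit:
{"api": "jog_arm", "payload": {
  "series": [-0.3,0,0,0,0,0,1,-0.5,0,0,0,0,0,1,-0.5,0,0,0,0,0,1,-0.35,0,0,0,0,0,1,0,0,0,0,0,0.8,1,0,0,0,0,0,1,1,0,0,0,0,0,1,1,0,0,0,0,0,1,1,0,0,0,0,0,0.9,1,0,0,0,0,0,0.5,1]
}}

```text
clock: 13.0
ee_pos: [330.8, -273.9, 166.9]
tcp_rot: [-2.499, 1.904, 0.002]
force: [-0.8, -0.9, -2.4]
grip_width: 25.3
```

```bash
python3 - <<'E'
from h import *
delta(365,-315,66.5,-1.3); print(np.round(state()["joint_pos"],2))
E
```

```text
clock 13.0 tcp [ 330.8 -273.9  166.9] yaw -1.302 width 25.3 F [-0.8 -0.9 -2.4]
turn [ 0.01  0.01 -0.02] shift after turn [ 1.22 -0.55  2.51] shift in present axes [ 1.22 -0.55  2.51]
[ 0.97 -0.03 -0.37  2.01 -0.01  1.16 -2.27]
```

Emit:
{"api": "jog_arm", "payload": {
  "series": [0.4,-0.18,0,0,0,0,1,0.42,-0.19,0,0,0,0,1,0.4,-0.18,0,0,0,0,1,0,0,0.5,0,0,0,1,0,0,0.7,0,0,0,1,0,0,0.6,0,0,0,1,0,0,0.35,0,0,0,1,0,0,0.2,0,0,0,1,0,0,0,0,0,0,1]
}}

```text
clock: 13.9
ee_pos: [365.6, -315.3, 73.1]
tcp_rot: [-2.503, 1.898, 0.002]
force: [-1.1, 0.4, -2.4]
grip_width: 25.2
```

```bash
python3 - <<'E'
from h import *
delta(365,-315,66.5,-1.3)
E
```

```text
clock 13.9 tcp [ 365.6 -315.3   73.1] yaw -1.298 width 25.2 F [-1.1  0.4 -2.4]
turn [0.01 0.01 0.02] shift after turn [-0.01  0.01  0.17] shift in present axes [-0.01  0.01  0.17]
```

Emit:
{"api": "jog_arm", "payload": {
  "series": [0,0,0.07,0,0,0,1,0,0,0.06,0,0,0,1,0,0,0.04,0,0,0,1,0,0,0,0,0,0,1]
}}

```text
clock: 14.3
ee_pos: [366.1, -315.8, 67.1]
tcp_rot: [2.503, -1.898, 0.001]
force: [1.3, -0.4, -2.1]
grip_width: 25.2
```

Emit:
{"api": "jog_arm", "payload": {
  "series": [0,0,0.025,0,0,0,1,0,0,0,0,0,0,1]
}}

```text
clock: 14.5
ee_pos: [366.3, -315.8, 66.5]
tcp_rot: [2.503, -1.898, 0.001]
force: [-1.6, 2.4, 3.4]
grip_width: 25.2
```

The foot is touching the bench: force went from -2 to +3.4 N. I'll open and go straight up.

Emit:
{"api": "jog_arm", "payload": {
  "series": [0,0,0,0,0,0,0.6,0,0,0,0,0,0,0.4,0,0,0,0,0,0,0,0,0,0,0,0,0,0,0,0,0,0,0,0,0,0,0,0,0,0,0,0]
}}

```text
clock: 15.1
ee_pos: [366.1, -315.7, 65.9]
tcp_rot: [2.503, -1.898, 0.0]
force: [0.2, 0.6, 1.0]
grip_width: 85.3
```

Emit:
{"api": "jog_arm", "payload": {
  "series": [0,0,-0.3,0,0,0,0,0,0,-0.6,0,0,0,0,0,0,-0.8,0,0,0,0,0,0,-0.8,0,0,0,0,0,0,-0.8,0,0,0,0,0,0,-0.7,0,0,0,0,0,0.4,0,0,0,0,0,0,0.8,0,0,0,0,0,0,0.8,0,0,0,0,0,0,0.4,0,0,0,0,0]
}}

```text
clock: 16.1
ee_pos: [271.3, -342.3, 226.9]
tcp_rot: [2.501, -1.9, 0.001]
force: [0.1, 0.5, -0.2]
grip_width: 85.4
```

```bash
python3 - <<'E'
from h import *
delta(365,-315,66.5,-1.3)
out=[]
for c,x0,y0 in(("scene",260,80),("top",330,100)):
    im=get_image(c)[:,:,::-1][y0:y0+225,x0:x0+150]
    out.append(cv2.resize(im,(400,600),interpolation=cv2.INTER_CUBIC))
cv2.imwrite("pics/end.png",np.hstack(out))
for n in("hook_grip","blue_front","yellow_front"): print(n,[(np.round(d["position"]),round(d["confidence"],2)) for d in find_in(n,"scene")])
E
```

```text
clock 16.1 tcp [ 271.3 -342.3  226.9] yaw -1.3 width 85.4 F [ 0.1  0.5 -0.2]
turn [ 0.   -0.01  0.  ] shift after turn [-0.03 -2.44  4.01] shift in present axes [-0.03 -2.44  4.01]
hook_grip [(array([ 366., -316.,   48.]), 0.78)]
blue_front [(array([ 558., -462.,   42.]), 0.94), (array([ 235., -346.,   19.]), 0.64)]
yellow_front [(array([ 667., -418.,   42.]), 0.93)]
```

View pics/end.png

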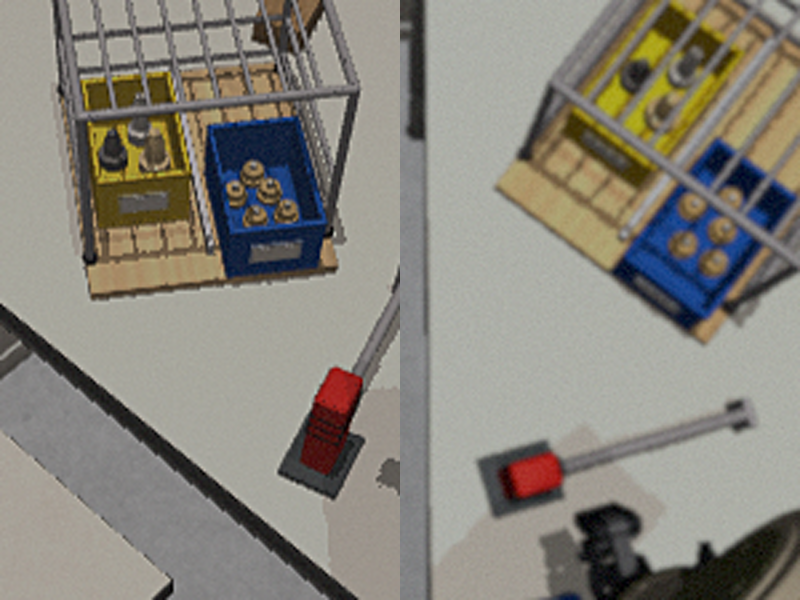

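The tote front is level with the board edge and square to it. The hook stands on its foot with the handle at (335,420) in the left crop and the blade well clear of the tote. The yellow tote hasn't moved. Handing in.

```bash
python3 -c "
from cell import *
print(finish_job())"
```

```text
the job is handed in; nothing more can be done
None
```

The job is handed in, after about 16 s on the robot's clock; no verdict was reported. I gripped the hook by its handle, lowered the blade behind the front wall of the larger blue tote in the right bay and dragged the tote forward. Then I freed the blade and stood the hook on its foot at about (366, -316) on the side bench.

**Last checks:**
- **Blue tote:** its front is level with the board edge to within about 2–3 mm by picture, and it is square and flat. The network puts its travel at about 67 mm. My own estimate was about 78 mm, from a measured starting depth of 70–78 mm. The gap is no more than the 20 mm tolerance allows.
- **Yellow tote:** unmoved, within 1 mm by the network.
- **Hook:** upright and let go, with the blade well clear of the tote. The force reading at release showed only light contact with the bench.
- **Gripper:** it stayed in front of the blue tote throughout. The readings I took during the drag were about 2 N sideways.

No check failed.

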